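Slide the sample tube home in its V-groove

ROBOT

A 7-joint arm with a two-finger parallel gripper is mounted at the origin on a cart in front of the work surface, level with it; the furniture and walls round the work are solid. World frame = base frame: x ahead of the robot, y to its left, z up, the work surface at z = 0. Lengths are in m, angles in rad, forces in N, time in s.
With the tool pointing down it reaches from about 0.4 to 0.85 m from the base axis. Payload 4.5 kg.
Tool frame: the origin (TCP) lies midway between the tips of the shut fingers; the grasp point (between the pads) lies 19 mm behind it; z points along the fingers, y is the line along which they close (so a half turn about z gives the same grasp; the last joint's range is limited). The gripper opens to 85 mm and grips with 20 to 120 N. Pads are 22 mm wide; open, the fingers measure 114 mm over their backs; the gripper's body (76 mm by 85 mm) begins 54 mm behind the grasp point. The pads swing forward as they close: fully open they stand 13 mm farther back than shut.
Start: joints at [1.15, 0.689, -0.195, 1.565, 0.157, 0.902, -0.215], TCP at [0.275, -0.561, 0.231] pointing down, gripper open.
Joint ranges: [-3.01, 3.01], [-0.46, 2.08], [-1.47, 1.51], [0.13, 2.56], [-1, 4.14], [0.04, 2.09], [-2.66, 2.66]. Speed limits (rad/s): [2.57, 2.57, 3.14, 3.14, 3.14, 3.14, 3.14].

INTERFACE

Orientations are given as a unit quaternion [w, x, y, z].
In Python, from plant import sense, get_image, close_job gives the robot as it stands. The module is installed in compiled form; this text tells all that it offers.
- The arm moves only by the tool jog_arm, never from a script. Its argument "plan" is a list of rows, each a list of 7 numbers: the opening, from 0 (shut) to 1 (fully open), then the shift along the tool's x, y, z in cm, then the turn, a rotation vector about the tool's x, y, z in rad. A call has 1 to 20 rows; each row shifts and turns the commanded pose from where the row before left it, along the tool's axes as they then stand; what a row does not reach is not made up. A row lasts 1/12 s, in which the tool goes at most 41.7 mm and 7.16 degrees, less where a joint would pass 70% of its speed; a pose out of reach is approached as far as the arm can. A call with a gripper value outside its range is refused whole. The fingers move at their own pace and stop on an object; "force" is the grip in N (left out, the last holds). Time passes only in rows, so rows that do not move let the fingers close. It gives the time, the measured TCP pose, the force, the opening and the grip force at its end, in the units of the state.
- sense(): the state, without advancing time (a new reading comes with each control period).
- get_image(name): name is "side" or "top" or "wrist"; returns a dict with "color" (384x512x3 uint8, red, green, blue), "fx", "fy", "cx", "cy" (pixels), "dist_coeffs" ([k1, k2, p1, p2, k3] as OpenCV has them; the pictures are not rectified), "position" and "orientation" of the camera in the world; the wrist camera has in their place "T_tool_cam" (4x4, takes a point from camera to tool coordinates, whose origin is the TCP and whose axes are the flange's). Camera axes: x right, y up, looking along -z (the intrinsics and any distortion apply to the point x, -y, -z); pixel columns grow to the right and rows downward; lengths in m; the calibration is good to about 2 mm. A picture is of the moment at which its call begins: read the wrist's pose just before it. There is no depth.
- close_job(): hands the job in; it is judged then, once.
The state is a dict: "clock": time; "joint_pos": joint angles; "joint_velocities": joint speeds; "tau": joint torques, N m; "tcp_pos": TCP position; "orientation": TCP orientation; "wrist_force": force on the tool from outside, world axes, zero at the start; "torque": the same for the moment, N m; "finger_gap": finger opening in m; "grasp_force": force on a finger pad.
Only numpy, scipy, OpenCV 4.12 (cv2) and the standard library are available. Lean on these libraries where they do the work, as an engineer would, in place of code of your own. Each camera call takes 0.05 s, during which the arm holds its last target. There are 200 camera calls.

TASK

Two capped sample tubes lie in the two V-grooves of the aluminium cradle; one is already home with its foot against the stop plate, the other was left short of it. Gently push the one left short along its groove until its foot rests against the stop plate. Keep it lying in the groove, leave the other tube where it lies, and do not shove the cradle along the bench.

Things in the scene. Friction and masses are not known exactly. Their poses are not given: they have to be found in the camera images.
- cradle: Free-standing tube cradle (1.4 kg; 8 to 13 N slides it): grey base 220 x 150 mm, top 12 mm up, two parallel open aluminium V-grooves, one stop plate across their ends. Origin: centre of underside, on the bench; x along the grooves towards the stop, z up. Groove lines at y = +35 and -35 mm, from x = -105 mm (open end) to the stop face at +100 mm; groove edges 29 mm above bench, 26 mm apart.
- stop_face (a point): Middle of the stop plate's inner face, which the tubes touch, half-way between the two grooves, 35 mm above the bench; axes as the cradle's. The plate is 6 mm thick, 140 mm wide, its top 53 mm above the bench.
- tube_a_center (a point): Centre of one tube, in either groove; one of the two tubes starts at the stop, the other 45 to 80 mm short of it. Clear, flat foot, ribbed white cap; 100 mm long, body 26, cap 30 mm across, about 60 g. Lies 36 mm above the bench, foot to the stop, flat cap end to the open end, free to push from the groove edges (29 mm) to 52 mm up; about 1 N slides it. Point on its axis, 50 mm from either end; its z runs foot to cap.
- tube_b_center (a point): Centre of the other tube, alike in shape and size, in the other groove; point and axes as for tube_a_center.

How it is judged:
At the end, for the whole second after the job is handed in: Both tubes lie in their grooves (within 10 mm of the groove's line and 10 degrees of its direction), one in each, with their feet within 6 mm of the stop plate; the tube that was home is within 30 mm and the cradle within 25 mm of where they stood (x of tube_a_center in the frame of cradle between 0.044 and 0.056 m and z of each of tube_a_center, tube_b_center in the frame of cradle below 0.045 m and angle between the z axis of each of tube_a_center, tube_b_center and the x axis of cradle, either way round below 0.175 rad and x of tube_b_center in the frame of cradle between 0.044 and 0.056 m and ((y of tube_a_center in the frame of cradle between 0.025 and 0.045 m and y of tube_b_center in the frame of cradle between -0.045 and -0.025 m) or (y of tube_a_center in the frame of cradle between -0.045 and -0.025 m and y of tube_b_center in the frame of cradle between 0.025 and 0.045 m)) and distance of cradle from where it was at the start of the episode below 0.025 m and not (distance of each of tube_a_center, tube_b_center from where it was at the start of the episode above 0.03 m)); the robot touches nothing.
It fails at once if a tube is lifted out of its groove (its centre more than 60 mm above the cradle's foot; it lies at 36 mm) (z of any of tube_a_center, tube_b_center in the frame of cradle above 0.06 m).
It fails at once if both tubes are moved more than 30 mm (only the one left short is to be pushed) (distance of each of tube_a_center, tube_b_center from where it was at the start of the episode above 0.03 m).
It fails at once if the cradle is shoved more than 25 mm along the bench (distance of cradle from where it was at the start of the episode above 0.025 m).
It also fails if it takes over 29 s, if anything falls off the work surface, if the arm or the gripper's body presses on something with over 40 N, if the wrist force passes 120 N, or if a joint passes its speed limit or range.

## Working session

There is one attempt and no reset: what is moved stays moved. The work goes in short steps, Python scripts to look and compute and a tool call to move; the robot and the scene stay as the last step left them, time stands still between calls to the robot, and variables do not carry over. Pictures are saved under pics/ and viewed, at most 10 in all, crops included, and the job is handed in when it is done.

Besides the shell and the picture viewer there is one more tool, called after "Emit:" by a JSON object that holds its "api" and its "payload", one argument or row to a line. jog_arm: Moves the arm, as the interface text tells. Its arguments: {"type":"object","properties":{"plan":{"type":"array","items":{"type":"array","items":{"type":"number"}}},"force":{"type":"number"}},"required":["plan"]}

```bash
mkdir -p pics
cat > h.py <<'E'
import numpy as np, cv2
from scipy.spatial.transform import Rotation as R
from plant import sense, get_image, close_job
def q2R(q): return R.from_quat([q[1],q[2],q[3],q[0]]).as_matrix()
def ray(im,uv):
    K=np.array([[im['fx'],0,im['cx']],[0,im['fy'],im['cy']],[0,0,1.]])
    p=cv2.undistortPoints(np.array(uv,float).reshape(-1,1,2),K,np.array(im['dist_coeffs'],float)).reshape(-1,2)
    d=np.c_[p[:,0],-p[:,1],-np.ones(len(p))]
    return np.array(im['position']),d@q2R(im['orientation']).T
def onplane(im,uv,z):
    o,d=ray(im,uv); return o+d*((z-o[2])/d[:,2])[:,None]
E
python3 - <<'E'
from h import *
import pickle
ims={n:get_image(n) for n in('top','side')}
pickle.dump(ims,open('ims.pkl','wb'))
for n,i in ims.items():
    cv2.imwrite(f'pics/{n}0.png',i['color'][:,:,::-1]); print(n,i['position'],i['orientation'],i['fx'],i['dist_coeffs'])
s=sense();print(s['clock'],s['tcp_pos'],s['orientation'],s['finger_gap'])
E
```

```text
top [0.34131625 0.04107613 0.87074647] [ 0.76791796  0.09214029 -0.07786699 -0.62908577] 351.5865743384762 [-0.11154742  0.          0.          0.          0.        ]
side [ 0.06872829 -0.4072927   0.57456819] [ 0.84154736  0.39769213 -0.16050358 -0.32844726] 419.03330177656727 [0.01899637 0.         0.         0.         0.        ]
0.1 [ 0.27422727 -0.56095377  0.2305489 ] [-8.20455050e-04  9.74253222e-01  2.25454913e-01 -2.61970473e-04] 0.08518099382440183
```

View pics/top0.png

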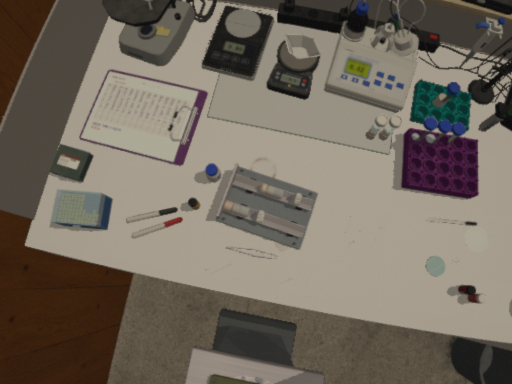

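View pics/side0.png

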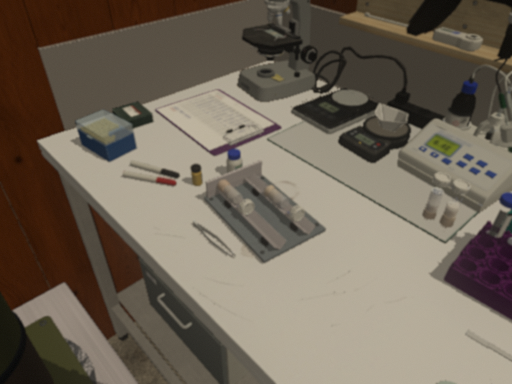

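The stop plate is at the left end in both views. In the top view the cradle spans about (215-318, 165-248). The tube near (285,192) looks short of the stop, so I'll zoom in.

Run:
```python
from h import *
import pickle
ims=pickle.load(open('ims.pkl','rb'))
a=cv2.resize(ims['top']['color'][155:255,205:330],None,fx=6,fy=6,interpolation=cv2.INTER_CUBIC)
b=cv2.resize(ims['side']['color'][155:265,195:330],None,fx=5,fy=5,interpolation=cv2.INTER_CUBIC)
for n,i in(('a',a),('b',b)): cv2.imwrite(f'pics/crop_{n}.png',np.clip(i[:,:,::-1]*1.3,0,255))
```

```text
[ WARN:0@0.407] global loadsave.cpp:1063 imwrite_ Unsupported depth image for selected encoder is fallbacked to CV_8U.
```

View pics/crop_a.png

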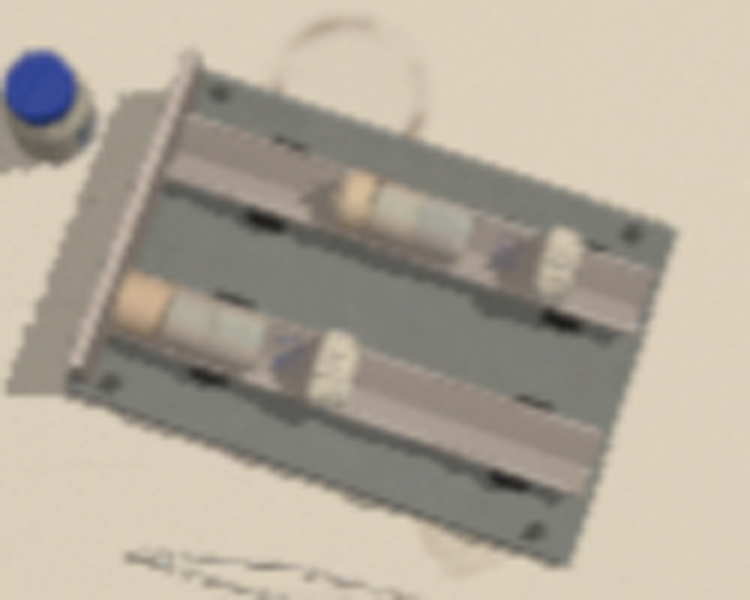

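View pics/crop_b.png

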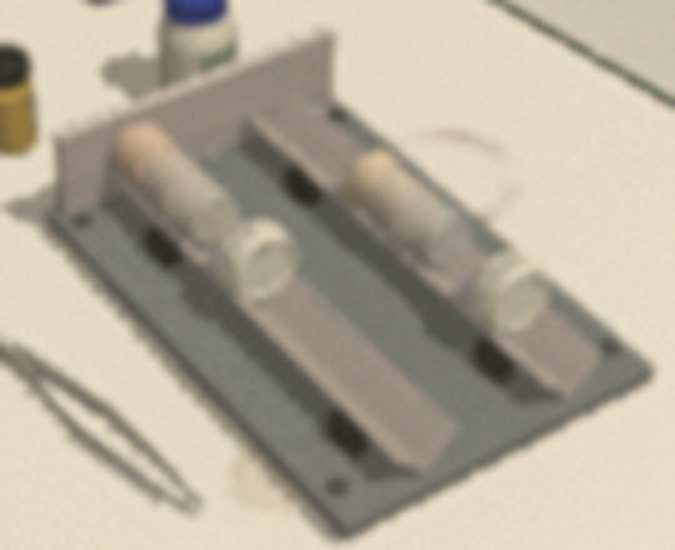

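The tube in the upper groove (top crop) is the short one: its cap end is near crop (580,262) and its foot near (342,195). The other tube is home, with its foot against the plate. Next I'll measure.

Run:
```python
from h import *
import pickle
ims=pickle.load(open('ims.pkl','rb'))
T=lambda p:(np.array(p,float)+.5)/6-.5+[205,155]
S=lambda p:(np.array(p,float)+.5)/5-.5+[195,155]
t,s=ims['top'],ims['side']
c=onplane(t,T([(570,565),(677,230),(200,68),(72,390)]),.012)
c2=onplane(s,S([(345,537),(653,370)]),.012)
print('top corners',c.round(4),'side corners',c2.round(4))
cen=c[:2].mean(0)
ux=c[2]-c[1]; yaw=np.arctan2(ux[1],ux[0])
uy=c[0]-c[1]; print('yaw long',np.degrees(yaw),'end edge',np.degrees(np.arctan2(uy[1],uy[0])),np.linalg.norm(ux),np.linalg.norm(uy))
c2c=c2.mean(0); print('open-end mid',cen,c2c)
w=(yaw+np.arctan2(uy[1],uy[0])-np.pi/2)/2 if 1 else 0
print('yaw',w)
e=np.array([np.cos(w),np.sin(w)]);n=np.array([-e[1],e[0]])
mid=(cen[:2]+c2c[:2])/2; o=mid+e*.110
print('origin',o)
def L(p): return np.c_[(p[:,:2]-o)@e,(p[:,:2]-o)@n].round(4)
print('capend top/foot',L(onplane(t,T([(580,262),(342,195)]),.036)),'cap side',L(onplane(s,S([(522,297)]),.036)))
print('home cap',L(onplane(t,T([(355,372)]),.036)),L(onplane(s,S([(272,262)]),.036)))
print('groove open edges',L(onplane(t,T([(660,272),(632,333),(605,432),(578,495)]),.029)))
print('plate top edge',L(onplane(t,T([(197,60),(85,372)]),.053)))
```

```text
top corners [[ 0.4294 -0.0474  0.012 ]
 [ 0.576  -0.0678  0.012 ]
 [ 0.6061  0.1436  0.012 ]
 [ 0.4597  0.1662  0.012 ]] side corners [[ 0.4246 -0.0506  0.012 ]
 [ 0.5722 -0.0691  0.012 ]]
yaw long 81.8905468615479 end edge 172.0526461653233 0.21358387187677041 0.1479851026607217
open-end mid [ 0.50266899 -0.05761685  0.012     ] [ 0.49837293 -0.0598454   0.012     ]
yaw 1.4306742522757556
origin [0.515884   0.05019076]
capend top/foot [[-0.0729 -0.0431]
 [ 0.0276 -0.0375]] cap side [[-0.0685 -0.0388]]
home cap [[-0.0014  0.03  ]] [[0.0031 0.0294]]
groove open edges [[-0.1056 -0.0518]
 [-0.1023 -0.0237]
 [-0.1042  0.0187]
 [-0.1017  0.0464]]
plate top edge [[ 0.1008 -0.0672]
 [ 0.098   0.0682]]
```

Emit:
{"api": "jog_arm", "payload": {
  "plan": [
    [0,0,0,0,0,0,-0.122],
    [0,0,0,0,0,0,-0.122],
    [0,0,0,0,0,0,-0.122],
    [0,0,0,0,0,0,-0.122],
    [0,0,0,0,0,0,-0.122],
    [0,0,0,0,0,0,-0.122],
    [0,0,0,0,0,0,-0.122],
    [0,0,0,0,0,0,-0.122],
    [0,0,0,0,0,0,0],
    [0,0,0,0,0,0,0]
  ],
  "force": 20
}}

```text
clock: 0.93
tcp_pos: [0.2743, -0.5613, 0.2309]
orientation: [-0.0, 0.756, 0.655, 0.0]
wrist_force: [-0.5, 0.3, -0.1]
finger_gap: -0.0002
grasp_force: 0.0
```

Emit:
{"api": "jog_arm", "payload": {
  "plan": [
    [0,2.62,0.96,0,0,0,0],
    [0,2.62,0.96,0,0,0,0],
    [0,2.62,0.96,0,0,0,0],
    [0,2.62,0.96,0,0,0,0],
    [0,2.62,0.96,0,0,0,0],
    [0,2.62,0.96,0,0,0,0],
    [0,2.62,0.96,0,0,0,0],
    [0,2.62,0.96,0,0,0,0],
    [0,2.62,0.96,0,0,0,0],
    [0,2.62,0.96,0,0,0,0],
    [0,2.62,0.96,0,0,0,0],
    [0,2.62,0.96,0,0,0,0],
    [0,2.62,0.96,0,0,0,0],
    [0,2.62,0.96,0,0,0,0],
    [0,2.62,0.96,0,0,0,0],
    [0,2.62,0.96,0,0,0,0],
    [0,2.62,0.96,0,0,0,0],
    [0,0,0,0,0,0,0],
    [0,0,0,0,0,0,0]
  ]
}}

```text
clock: 2.52
tcp_pos: [0.4992, -0.1411, 0.2314]
orientation: [0.0, 0.754, 0.656, 0.0]
wrist_force: [-0.5, -0.9, 0.3]
finger_gap: 0.0001
grasp_force: 0.0
```

```bash
cat >> h.py <<'E'
W=1.4307;O=np.array([.5159,.0502]);E_=np.array([np.cos(W),np.sin(W)]);N_=np.array([-E_[1],E_[0]])
def loc(p): p=np.atleast_2d(p); return np.c_[(p[:,:2]-O)@E_,(p[:,:2]-O)@N_,p[:,2]].round(4)
def rep():
    s=sense();M=q2R(s['orientation']);print(s['clock'],'local',loc(s['tcp_pos']),'xdeg',np.degrees(np.arctan2(M[1,0],M[0,0])).round(2),'z',M[:,2].round(3),'F',np.round(s['wrist_force'],2),'along',round(float(np.array(s['wrist_force'])[:2]@E_),2),s['finger_gap'])
E
python3 - <<'E'
from h import *
rep()
s=sense();i=get_image('wrist')
cv2.imwrite('pics/w1.png',i['color'][:,:,::-1])
T=np.array(i['T_tool_cam']);P=np.eye(4);P[:3,:3]=q2R(s['orientation']);P[:3,3]=s['tcp_pos'];G=P@T
q=R.from_matrix(G[:3,:3]).as_quat();i['position']=G[:3,3];i['orientation']=[q[3],*q[:3]]
import pickle;pickle.dump(i,open('w1.pkl','wb'))
E
```

```text
2.5167 local [[-0.1918 -0.0102  0.2314]] xdeg 82.06 z [ 0.001  0.001 -1.   ] F [-0.51 -0.9   0.29] along -0.96 0.00012346380942303704
```

View pics/w1.png

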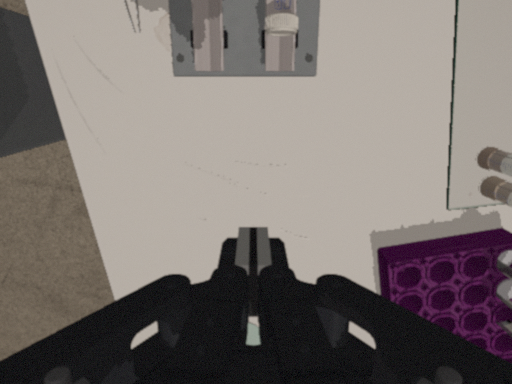

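The wrist view shows the cradle's open end at row 75 (columns 174-317), the short tube's groove end centred at (280,70), and its cap end at (282,32). I'll cross-check the position from this.

Run:
```python
from h import *
import pickle
i=pickle.load(open('w1.pkl','rb'))
print('corners',loc(onplane(i,[(174,76),(317,76),(169,0),(319,0)],.012)))
print('groove edges end',loc(onplane(i,[(266,71),(295,71),(195,71),(223,71)],.029)))
print('cap edge',loc(onplane(i,[(282,31)],.036)),loc(onplane(i,[(265,22),(299,22)],.036)))
```

```text
corners [[-0.108   0.07    0.012 ]
 [-0.1077 -0.0788  0.012 ]
 [-0.0371  0.0703  0.012 ]
 [-0.0369 -0.0768  0.012 ]]
groove edges end [[-0.1036 -0.025   0.029 ]
 [-0.1036 -0.0536  0.029 ]
 [-0.1038  0.0451  0.029 ]
 [-0.1037  0.0175  0.029 ]]
cap edge [[-0.0684 -0.0393  0.036 ]] [[-0.0608 -0.0232  0.036 ]
 [-0.0607 -0.0549  0.036 ]]
```

Emit:
{"api": "jog_arm", "payload": {
  "plan": [
    [0,1.9,0.72,0,0,0,0],
    [0,1.9,0.72,0,0,0,0],
    [0,1.9,0.72,0,0,0,0],
    [0,1.9,0.72,0,0,0,0],
    [0,0,0,2,0,0,0],
    [0,0,0,2,0,0,0],
    [0,0,0,2,0,0,0],
    [0,0,0,2,0,0,0],
    [0,0,0,2,0,0,0],
    [0,0,0,2,0,0,0],
    [0,0,0,2,0,0,0],
    [0,0,0,2,0,0,0],
    [0,0,0,1.5,0,0,0],
    [0,0,0,1,0,0,0],
    [0,0,0,0.8,0,0,0],
    [0,0,0,0,0,0,0],
    [0,0,0,0,0,0,0]
  ]
}}

```text
clock: 3.98
tcp_pos: [0.5375, -0.0725, 0.0385]
orientation: [0.0, 0.755, 0.656, -0.0]
wrist_force: [-0.3, -0.1, -0.1]
finger_gap: -0.0
grasp_force: 0.0
```

```bash
python3 -c "
from h import *
rep()"
```

```text
3.9833 local [[-0.1185 -0.0385  0.0385]] xdeg 81.92 z [ 0.    -0.001 -1.   ] F [-0.28 -0.07 -0.12] along -0.11 -4.5030883329080075e-05
```

Emit:
{"api": "jog_arm", "payload": {
  "plan": [
    [0,1,0,0.2,0,0,0],
    [0,1,0,0,0,0,0],
    [0,0.8,0,0,0,0,0],
    [0,0.4,0,0,0,0,0],
    [0,0.4,0,0,0,0,0],
    [0,0.4,0,0,0,0,0],
    [0,0.4,0,0,0,0,0],
    [0,0.4,0,0,0,0,0],
    [0,0.4,0,0,0,0,0],
    [0,0.4,0,0,0,0,0],
    [0,0.4,0,0,0,0,0],
    [0,0.4,0,0,0,0,0],
    [0,0.4,0,0,0,0,0],
    [0,0.4,0,0,0,0,0],
    [0,0.4,0,0,0,0,0],
    [0,0.4,0,0,0,0,0],
    [0,0.4,0,0,0,0,0],
    [0,0.4,0,0,0,0,0],
    [0,0,0,0,0,0,0]
  ]
}}

```text
clock: 5.57
tcp_pos: [0.5499, 0.0167, 0.0363]
orientation: [-0.0, 0.754, 0.656, 0.001]
wrist_force: [0.2, 0.3, 0.2]
finger_gap: -0.0
grasp_force: 0.0
```

Run:
```python
from h import *
rep()
t=get_image('top')['color'][155:255,205:330];s=get_image('side')['color'][155:265,195:330]
a=cv2.resize(t,(400,320),interpolation=cv2.INTER_CUBIC);b=cv2.resize(s,(393,320),interpolation=cv2.INTER_CUBIC)
cv2.imwrite('pics/mid.png',np.hstack([a,b])[:,:,::-1])
```

```text
5.5667 local [[-0.0284 -0.0384  0.0363]] xdeg 82.06 z [ 0.     0.001 -1.   ] F [0.24 0.26 0.16] along 0.29 -1.804473519467455e-05
```

View pics/mid.png

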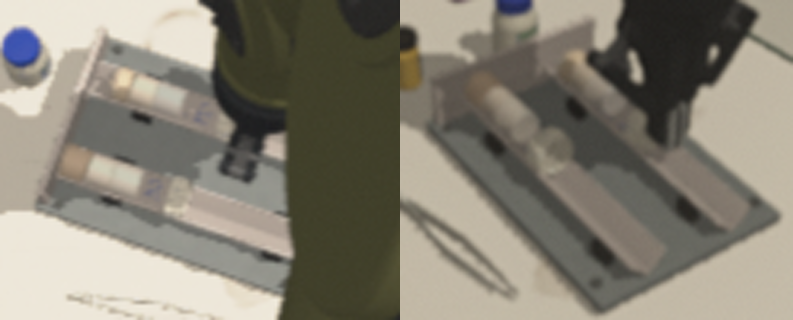

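The tube slides along its groove, and its foot at about (115,80) is still roughly 15 mm from the plate. I'll go on more slowly and watch the force.

Emit:
{"api": "jog_arm", "payload": {
  "plan": [
    [0,0.3,0,0,0,0,0],
    [0,0.3,0,0,0,0,0],
    [0,0.3,0,0,0,0,0],
    [0,0.3,0,0,0,0,0],
    [0,0.2,0,0,0,0,0],
    [0,0.1,0,0,0,0,0],
    [0,0,0,0,0,0,0]
  ]
}}

```text
clock: 6.25
tcp_pos: [0.5519, 0.0305, 0.0363]
orientation: [-0.0, 0.755, 0.656, 0.0]
wrist_force: [-0.1, 0.2, 0.3]
finger_gap: 0.0002
grasp_force: 0.0
```

Emit:
{"api": "jog_arm", "payload": {
  "plan": [
    [0,0.1,0,0,0,0,0],
    [0,0,0,0,0,0,0]
  ]
}}

```text
clock: 6.42
tcp_pos: [0.552, 0.0311, 0.0363]
orientation: [0.0, 0.755, 0.656, 0.0]
wrist_force: [-0.4, -0.1, -0.6]
finger_gap: 0.0002
grasp_force: 0.0
```

Emit:
{"api": "jog_arm", "payload": {
  "plan": [
    [0,0.1,0,0,0,0,0],
    [0,0,0,0,0,0,0]
  ]
}}

```text
clock: 6.58
tcp_pos: [0.5522, 0.032, 0.0363]
orientation: [0.0, 0.755, 0.656, 0.0]
wrist_force: [-0.9, -0.1, 0.5]
finger_gap: -0.0002
grasp_force: 0.2
```

Emit:
{"api": "jog_arm", "payload": {
  "plan": [
    [0,0.1,0,0,0,0,0],
    [0,0,0,0,0,0,0]
  ]
}}

```text
clock: 6.75
tcp_pos: [0.5523, 0.0331, 0.0363]
orientation: [0.0, 0.755, 0.656, 0.0]
wrist_force: [0.2, 1.6, 0.1]
finger_gap: 0.0
grasp_force: 0.2
```

Emit:
{"api": "jog_arm", "payload": {
  "plan": [
    [0,0.1,0,0,0,0,0],
    [0,0,0,0,0,0,0]
  ]
}}

```text
clock: 6.92
tcp_pos: [0.5524, 0.0342, 0.0363]
orientation: [0.0, 0.755, 0.656, 0.0]
wrist_force: [0.2, 0.8, -0.2]
finger_gap: 0.0001
grasp_force: 0.2
```

Run:
```python
from h import *
rep()
t=get_image('top')['color'][160:225,205:285];s=get_image('side')['color'][155:230,195:290]
a=cv2.resize(t,(396,322),interpolation=cv2.INTER_CUBIC);b=cv2.resize(s,(400,322),interpolation=cv2.INTER_CUBIC)
cv2.imwrite('pics/mid2.png',np.hstack([a,b])[:,:,::-1])
```

```text
6.9167 local [[-0.0107 -0.0384  0.0363]] xdeg 81.99 z [ 0.  0. -1.] F [ 0.19  0.82 -0.19] along 0.83 0.00010427022694887704
```

View pics/mid2.png

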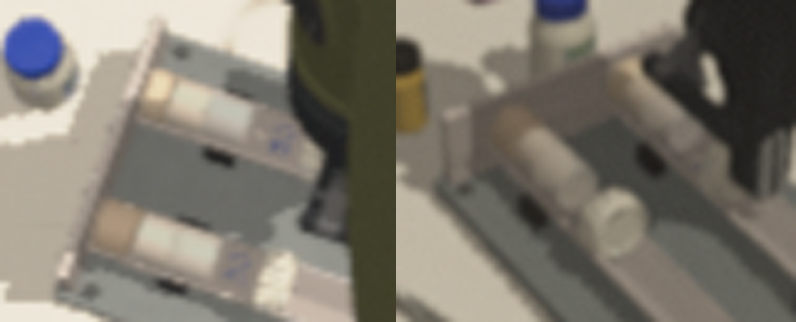

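The pushed foot at (143,90) is now a few millimetres at most from the plate. I'll continue in 1 mm steps until I feel contact.

Emit:
{"api": "jog_arm", "payload": {
  "plan": [
    [0,0.1,0,0,0,0,0],
    [0,0,0,0,0,0,0]
  ]
}}

```text
clock: 7.18
tcp_pos: [0.5524, 0.0345, 0.0363]
orientation: [0.0, 0.755, 0.656, -0.0]
wrist_force: [-0.2, -1.0, 1.4]
finger_gap: -0.0001
grasp_force: 0.6
```

Emit:
{"api": "jog_arm", "payload": {
  "plan": [
    [0,0.1,0,0,0,0,0],
    [0,0,0,0,0,0,0]
  ]
}}

```text
clock: 7.35
tcp_pos: [0.5524, 0.0347, 0.0362]
orientation: [0.001, 0.755, 0.656, -0.001]
wrist_force: [0.1, -4.3, -0.2]
finger_gap: 0.0
grasp_force: 1.8
```

Emit:
{"api": "jog_arm", "payload": {
  "plan": [
    [0,0.1,0,0,0,0,0],
    [0,0,0,0,0,0,0]
  ]
}}

```text
clock: 7.52
tcp_pos: [0.5524, 0.0347, 0.0362]
orientation: [0.001, 0.755, 0.655, -0.002]
wrist_force: [-0.3, -5.7, 0.8]
finger_gap: 0.0002
grasp_force: 2.8
```

Contact: the force has risen to about 5.7 N with no further motion. I'll back off and check.

Emit:
{"api": "jog_arm", "payload": {
  "plan": [
    [0,-0.3,0,0,0,0,0],
    [0,-1,0,0,0,0,0],
    [0,-2,0,0,0,0,0],
    [0,0,0,-2,0,0,0],
    [0,0,0,-3,0,0,0],
    [0,0,0,-3,0,0,0],
    [0,0,0,-3,0,0,0],
    [0,-3,0,-3,0,0,0],
    [0,-3,0,0,0,0,0],
    [0,-3,0,0,0,0,0],
    [0,-3,0,0,0,0,0],
    [0,-3,0,0,0,0,0],
    [0,-3,0,0,0,0,0],
    [0,-3,0,0,0,0,0],
    [0,-3,0,0,0,0,0],
    [0,0,0,0,0,0,0],
    [0,0,0,0,0,0,0]
  ]
}}

```text
clock: 8.93
tcp_pos: [0.514, -0.2351, 0.1755]
orientation: [0.0, 0.756, 0.654, 0.0]
wrist_force: [0.2, 0.0, -0.5]
finger_gap: -0.0002
grasp_force: 0.0
```

Run:
```python
from h import *
rep()
t=get_image('top')['color'][155:255,205:330];s=get_image('side')['color'][155:265,195:330]
a=cv2.resize(t,(400,320),interpolation=cv2.INTER_CUBIC);b=cv2.resize(s,(393,320),interpolation=cv2.INTER_CUBIC)
cv2.imwrite('pics/end.png',np.hstack([a,b])[:,:,::-1])
```

```text
8.9333 local [[-0.2828 -0.038   0.1755]] xdeg 81.73 z [ 0. -0. -1.] F [ 0.15  0.04 -0.54] along 0.06 -0.0001868860681606831
```

View pics/end.png

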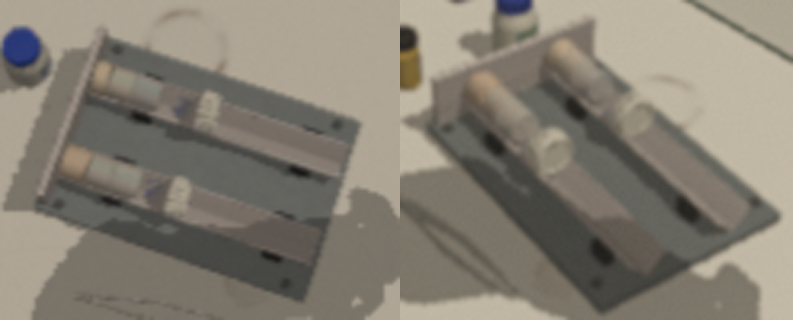

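Both tubes lie in their grooves with their feet at the plate and their caps level, at (208,112) and (178,197). The cradle hasn't moved and the arm is clear.

```bash
python3 -c "
from plant import close_job
print(close_job())"
```

```text
the job is handed in; nothing more can be done
None
```

I pushed the short tube along its groove until its foot met the stop plate (contact felt at about 6 N). The other tube and the cradle look unmoved in the final pictures. I handed the job in at about 9 s with the arm clear; it returned no verdict.

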